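Rock the sorting gate over and feed the waiting parts down the other chute

ROBOT

A 6-joint arm with a two-finger parallel gripper is mounted at the origin on the work surface. World frame = base frame: x ahead of the robot, y to its left, z up, the work surface at z = 0. Lengths are in m, angles in rad, forces in N, time in s.
With the tool pointing down it reaches from about 0.25 to 0.775 m from the base axis. Payload 4 kg.
Tool frame: the origin (TCP) lies where the fingers leave the gripper's body, on its centre line; the fingertips stand 97 mm ahead of it and the grasp point (between the pads) lies 78 mm ahead of it; z points along the fingers, y is the direction in which the jaws open and shut (so a half turn about z gives the same grasp; the last joint's range is limited). The gripper opens to 94 mm and grips with 3 to 60 N. Pads are 16 mm wide; open, the fingers measure 119 mm over their backs; the gripper's body (75 mm by 177 mm) begins 78 mm behind the grasp point.
Start: joints at [-0.103, 0.087, 1.371, -0, 1.684, -0.103], TCP at [0.55, -0, 0.303] pointing down, gripper open.
Joint ranges: [-3.1, 3.1], [-0.76, 2.03], [0.27, 2.55], [-1.08, 4.22], [0.17, 2.65], [-2.57, 2.57]. Speed limits (rad/s): [2.79, 2.79, 3.14, 3.14, 3.14, 3.14].

INTERFACE

Orientations are given as a unit quaternion [w, x, y, z].
In Python, from plant import * gives the robot as it stands.
- The arm moves only by the tool step_arm, never from a script. Its arguments are lists of equal length, an entry for each row: "hand": the opening, from 0 (shut) to 1 (fully open); "translation": the shift along the tool's x, y, z in m, a list of three; "twist": the turn about the tool's z in units of 5 degrees (1.0 is 5 degrees). A call has 1 to 5 rows; each row shifts and turns the commanded pose from where the row before left it, along the tool's axes as they then stand; what a row does not reach is not made up. A row lasts 1/8 s, in which the tool goes at most 62.5 mm and 10.7 degrees, less where a joint would pass 70% of its speed; a pose out of reach is approached as far as the arm can. A call is refused whole if a number of a shift passes 0.0625 or a number of a turn 1, either way. A call with a gripper value outside its range is refused whole. The fingers move at their own pace and stop on an object; "grip_force" is the grip in N (left out, the last holds). Time passes only in rows, so rows that do not move let the fingers close. It gives the time, the measured TCP pose, the force and the opening at its end, in the units of the state.
- get_obs(): the state, without advancing time (a new reading comes with each control period).
- capture(name): name is "scene" or "side" or "wrist"; returns the picture (480x640x3 uint8, red, green, blue); there is no depth.
- camera_info(name): a dict with "fx", "fy", "cx", "cy" (pixels), "eye" and "rotation" of the camera in the world. Camera axes: x right, y down, z forward; pixel columns grow to the right and rows downward; lengths in m; the calibration is good to about 2 mm. The wrist camera is an equidistant fisheye: a pixel r from the principal point sees the ray r / f radians off the axis. A picture is of the moment at which its call begins: read the wrist's pose just before it. camera_info takes no time and is no camera call; for the wrist camera it gives the pose at the moment of the call.
- close_job(): hands the job in, once; it reports no verdict.
Trained networks look in the newest picture that a camera, given by its name, has taken for a name from the list of things; names that differ only in an ending like _2 or _b are one class to them, and where a whole thing is asked for, a point or a joint stands for the part that bears it (a point fixed in the world has none). Each returns a list of dicts, best first, with "score" (0 to 1); they miss things now and then, are a little off and sometimes report something else, mostly with a low value. They report only what shows in the picture. A call takes as long as a camera call.
- regions_of(query, camera): "pixels" (480x640 bool, what is visible of it) and "location" ([row, column] in pixels, amid what is visible of it).
- pinpoint(query, camera): "location" ([row, column] in pixels: a listed point, or the origin of a listed thing).
The state is a dict: "time": time; "q": joint angles; "qd": joint speeds; "joint_torque": joint torques, N m; "eef_pos": TCP position; "tool_rot": TCP orientation; "contact_force": force on the tool from outside, world axes, zero at the start; "moment": the same for the moment, N m; "finger_gap": finger opening in m.
Only numpy, scipy, OpenCV 4.12 (cv2) and the standard library are available. Lean on these libraries where they do the work, as an engineer would, in place of code of your own. Each camera call takes 0.05 s, during which the arm holds its last target.

TASK

Send the next batch down the other chute of the sorting slide: push the blue knob across with a fingertip so that the tumbler gate rocks over its pivot and comes to rest on its opposite side, then press the green cap of the stop right down and keep it down until all three waiting red parts have run past the stop into the newly opened chute, and let the stop spring back up. Only push and press: do not take the knob or the cap between the fingers or force them, do not touch the parts, which must run down by themselves, and leave the loose things around alone.

Things in the scene. Friction and masses are not known exactly. Their poses are not given: they have to be found in the camera images.
- deck: Sorting slide: a steel trough 468 x 152 mm, its place and heading vary. Frame: origin on its floor, mid-width, 180 mm above the table; x runs DOWN the slope (24 degrees below level), y is level, to the left looking downhill, z square to the floor. In it (mm): feed lane x -208 to -5, y -27 to 27, then a fork. Walls 26 high. Parts slide on it by themselves (friction 0.12 to 0.18).
- left_end (a point): Lower end of the left chute, floor level, at the end stop (slide frame x 252, y 39.5 mm). The chute spans y 15 to 64 mm, from the fork at x 60; an island of y -15 to 15 mm, as high as the walls, parts it from the right chute.
- right_end (a point): Lower end of the right chute, floor level, at the end stop (slide frame x 252, y -39.5 mm). The chute spans y -64 to -15 mm.
- gate (a joint): Tumbler gate at the fork, rad: blue blade, 60 mm, pointing uphill from a pivot at x 60, y 0 mm of the slide frame, turning about the slide's z. Top-heavy: it rests only at +0.454 or -0.454, and falls over by itself once past 0. Positive: blade and knob lean right (slide -y), the right chute is shut, parts go LEFT; negative: mirrored. Under 1 N at the knob moves it.
- gate_knob (a point): Centre of the gate's knob: blue cylinder 22 mm across, 34 mm high, square to the slide's floor, 40 to 74 mm above it (this point 57 mm), on the end of a flat blue lever 12 mm wide that reaches 80 mm uphill from the pivot, over the walls and parts. It swings on an 80 mm arc from 35 mm on one side of the slide's middle to 35 mm on the other.
- stopper (a joint): Travel of the spring stop, m: 0 is up (blade 14 mm above the floor across the feed lane, holding the parts), 0.018 fully down. Moves square to the slide's floor; parts pass when it is pressed 15 mm or more. Takes about 2 N at first, 4.5 N fully down; it springs up again when let go.
- stop_cap (a point): Middle of the top face of the stop's green mushroom cap: 34 mm across, 50 mm above the slide's floor when up, at x -80, y 58 mm of the slide frame, beside the feed lane on its left looking downhill. Its face leans 24 degrees downhill (normal along the slide's z).
- part1: Waiting red workpiece number 1 of 3 counted from the stop: a round puck 40 mm across, 24 mm high, 40 to 85 g, lying flat in the feed lane above the stop. Origin: centre of its underside, z its axis. Once released it needs about a second to reach the end of the chute.
- part2: Waiting red workpiece number 2 of 3 counted from the stop: a round puck 40 mm across, 24 mm high, 40 to 85 g, lying flat in the feed lane above the stop. Origin: centre of its underside, z its axis. Once released it needs about a second to reach the end of the chute.
- part3: Waiting red workpiece number 3 of 3 counted from the stop: a round puck 40 mm across, 24 mm high, 40 to 85 g, lying flat in the feed lane above the stop. Origin: centre of its underside, z its axis. Once released it needs about a second to reach the end of the chute.
- old_left: Black puck of an earlier batch, 40 mm across, 24 mm high, at the lower end of the left chute. Origin: centre of its underside. It stays in its chute.
- old_right: The same, at the lower end of the right chute. It stays in its chute.
- spare: Bystander: aluminium-coloured puck, 40 mm across, 24 mm high, on the carrier plate beside the slide; origin at the centre of its underside.
- screwdriver: Bystander: orange-handled screwdriver, 170 mm, lying on the carrier plate beside the slide.
- multimeter: Bystander: yellow multimeter, 150 x 75 x 30 mm, on the table to the robot's right.
- cleaner: Bystander: white bottle, 56 mm across, 160 mm high, on the table to the robot's right.
- spanner: Bystander: steel spanner, 160 mm, on the table to the robot's left.
- tape: Bystander: black tape roll, 84 mm across, 24 mm high, on the table to the robot's left.

How it is judged:
On the way, in this order (a step that is already met when the one before it is completed fails the run):
1. the gate is rocked over to the other side (distance of gate_knob from where it was at the start of the episode above 0.0375 m and (value of joint gate above 0.38 rad or value of joint gate below -0.38 rad)), for 0.2 s.
2. the stop is still held down when all three red parts have run past it (value of joint stopper above 0.012 m and x of each of part1, part2, part3 in the frame of deck above -0.058 m).
At the end, for the whole second after the job is handed in: Gate rests on the side opposite its start (knob over 37 mm from its start, joint past 0.38 rad); the three red parts lie still and flat in the chute so opened (y over 20 mm, x 90 to 250 mm in the slide's frame), each black part is still in its own chute, the stop is up within 4 mm (((value of joint gate above 0.38 rad and y of each of part1, part2, part3 in the frame of deck above 0.02 m and x of part1 in the frame of deck between 0.09 and 0.25 m and z of each of part1, part2, part3 in the frame of deck below 0.006 m and x of part2 in the frame of deck between 0.09 and 0.25 m and x of part3 in the frame of deck between 0.09 and 0.25 m) or (value of joint gate below -0.38 rad and y of each of part1, part2, part3 in the frame of deck below -0.02 m and x of part1 in the frame of deck between 0.09 and 0.25 m and z of each of part1, part2, part3 in the frame of deck below 0.006 m and x of part2 in the frame of deck between 0.09 and 0.25 m and x of part3 in the frame of deck between 0.09 and 0.25 m)) and distance of gate_knob from where it was at the start of the episode above 0.0375 m and y of old_left in the frame of deck above 0.02 m and x of old_left in the frame of deck between 0.09 and 0.25 m and z of each of old_left, old_right in the frame of deck below 0.006 m and y of old_right in the frame of deck below -0.02 m and x of old_right in the frame of deck between 0.09 and 0.25 m and value of joint stopper below 0.004 m and linear speed of each of part1, part2, part3 below 0.02 m/s); the robot touches nothing.
It fails at once if a part is touched by the robot instead of running down by itself (contact force between any of the fingers, the arm and part1 above 0.5 N or contact force between any of the fingers, the arm and part2 above 0.5 N or contact force between any of the fingers, the arm and part3 above 0.5 N or contact force between any of the fingers, the arm and old_left above 0.5 N or contact force between any of the fingers, the arm and old_right above 0.5 N).
It fails at once if a part is lifted off the slide (z of any of part1, part2, part3, old_left, old_right in the frame of deck above 0.03 m).
It fails at once if a bystander is moved more than 25 mm or lifted (distance of any of spare, screwdriver, multimeter, cleaner, spanner, tape from where it was at the start of the episode above 0.025 m).
It fails at once if the gate or the stop is forced with more than 40 N (contact force between any of the fingers, the arm and gate above 40 N or contact force between any of the fingers, the arm and stopper above 40 N).
It fails at once if the knob or the cap is taken between the fingers (distance between the grasp point and gate_knob below 0.012 m or distance between the grasp point and stop_cap below 0.01 m).
It also fails if it takes over 43 s, if anything falls off the work surface, if the arm or the gripper's body presses on something with over 40 N, if the wrist force passes 120 N, or if a joint passes its speed limit or range.

## Working session

There is one attempt and no reset: what is moved stays moved. The work goes in short steps, Python scripts to look and compute and a tool call to move; the robot and the scene stay as the last step left them, time stands still between calls to the robot, and variables do not carry over. Pictures are saved under pics/ and viewed, and the job is handed in when it is done.

Besides the shell and the picture viewer there is one more tool, called after "Emit:" by a JSON object that holds its "op" and its "data". step_arm: Moves the arm, as the interface text tells. Its arguments: {"type":"object","properties":{"hand":{"type":"array"},"translation":{"type":"array"},"twist":{"type":"array"},"grip_force":{"type":"number"}},"required":["hand","translation","twist"]}

```bash
mkdir -p pics; ls; python3 - <<'E'
from plant import *
import cv2,numpy as np
o=get_obs();print(o['time'],o['eef_pos'],o['tool_rot'],o['finger_gap'])
for c in ['scene','side']:
    im=capture(c);cv2.imwrite(f'pics/{c}0.png',im[:,:,::-1]);i=camera_info(c);print(c,i)
    for n in ['gate_knob','stop_cap','left_end','right_end','part1','part2','part3','old_left','old_right','spare','deck']:
        r=pinpoint(n,c);print(n,[(np.round(x['location'],1).tolist(),round(x['score'],2)) for x in r[:3]])
print(get_obs()['time'])
E
```

```text
pics
0.0 [5.49653102e-01 5.38437343e-05 3.01534938e-01] [-8.52193319e-04  7.07077039e-01  7.07135666e-01 -6.96471723e-04] 0.09415905011019234
scene {'fx': 561.9128632289653, 'fy': 561.9128632289653, 'cx': 323.99593613772134, 'cy': 240.91025621583265, 'eye': array([1.22556309, 0.37293359, 1.38846471]), 'rotation': array([-0.12439434,  0.47678902,  0.84037309, -0.22576834])}
gate_knob [([212.1, 309.7], 0.56)]
stop_cap [([196.7, 201.5], 0.52), ([170.0, 312.9], 0.44)]
left_end [([264.7, 391.7], 0.63)]
right_end [([287.9, 373.8], 0.57)]
part1 [([180.8, 285.5], 0.77), ([170.8, 316.0], 0.68), ([159.1, 263.8], 0.58)]
part2 [([180.8, 285.5], 0.77), ([170.8, 316.0], 0.68), ([159.1, 263.8], 0.58)]
part3 [([180.8, 285.5], 0.77), ([170.8, 316.0], 0.68), ([159.1, 263.8], 0.58)]
old_left [([183.0, 286.6], 0.6), ([265.0, 386.2], 0.48), ([305.5, 325.8], 0.45)]
old_right [([292.0, 375.6], 0.58), ([283.9, 370.5], 0.47), ([267.6, 390.6], 0.45)]
spare [([308.3, 324.4], 0.79)]
deck [([211.2, 316.5], 0.78)]
side {'fx': 444.4910552222662, 'fy': 444.4910552222662, 'cx': 332.55044823933247, 'cy': 240.56891560494728, 'eye': array([0.15850321, 0.78495741, 1.05495171]), 'rotation': array([ 0.09718597, -0.2498939 ,  0.88863815, -0.37206204])}
gate_knob [([210.8, 345.3], 0.67), ([201.8, 375.4], 0.17)]
stop_cap []
left_end [([304.4, 318.0], 0.65)]
right_end [([293.9, 292.5], 0.61)]
part1 [([190.6, 382.3], 0.69), ([183.9, 394.0], 0.5), ([200.0, 377.0], 0.43)]
part2 [([190.6, 382.3], 0.69), ([183.9, 394.0], 0.5), ([200.0, 377.0], 0.43)]
part3 [([190.6, 382.3], 0.69), ([183.9, 394.0], 0.5), ([200.0, 377.0], 0.43)]
old_left [([299.4, 319.5], 0.61)]
old_right [([285.4, 298.7], 0.44)]
spare [([277.9, 294.1], 0.43)]
deck [([230.3, 354.1], 0.72), ([296.0, 293.9], 0.58)]
1.2
```

View pics/scene0.png

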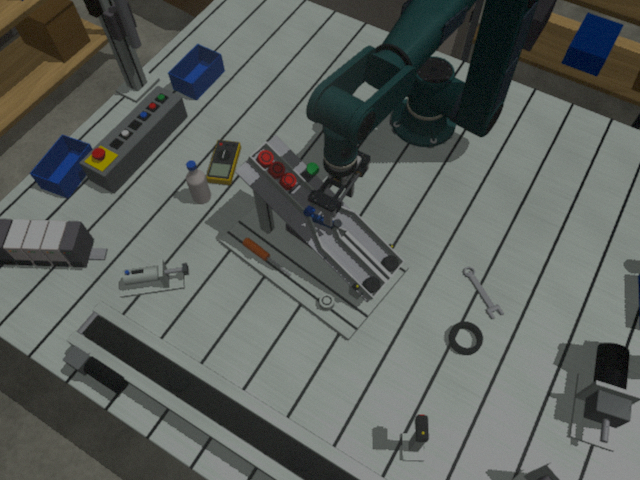

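View pics/side0.png

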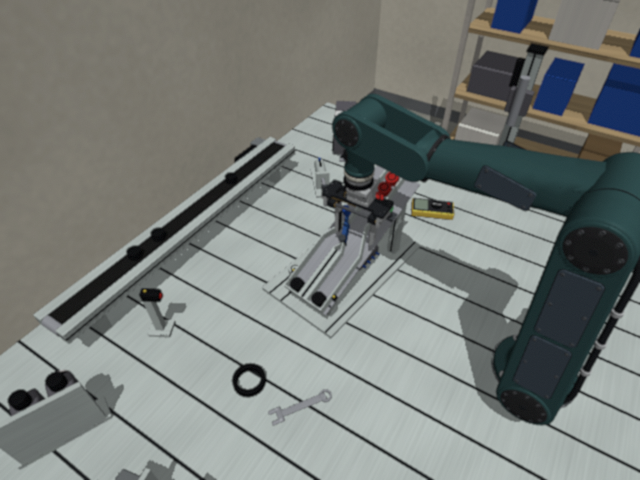

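```bash
cat > h.py <<'E'
import numpy as np
from scipy.spatial.transform import Rotation as R
from scipy.optimize import least_squares
S=np.sin(np.radians(24));C=np.cos(np.radians(24))
def rot(h):
    # columns x downhill, y left level, z
    x=np.array([np.cos(h)*C,np.sin(h)*C,-S]);y=np.array([-np.sin(h),np.cos(h),0]);return np.c_[x,y,np.cross(x,y)]
def d2w(p,P):return np.array([p[0],p[1],.18])+rot(p[2])@np.asarray(P,float)
def w2d(p,W):return rot(p[2]).T@(np.asarray(W)-np.array([p[0],p[1],.18]))
def proj(i,W):
    q=i['rotation'];c=R.from_quat([q[1],q[2],q[3],q[0]]).inv().apply(W-i['eye'])
    return np.array([i['cy']+i['fy']*c[1]/c[2],i['cx']+i['fx']*c[0]/c[2]])
def knob(g):return np.array([.06-.08*np.cos(g),-.08*np.sin(g),.057])
E
cat > fit.py <<'E'
from h import *
from plant import camera_info
import cv2
I={c:camera_info(c) for c in('scene','side')}
D=[('scene',[264.7,391.7],[.252,.0395,0]),('scene',[287.9,373.8],[.252,-.0395,0]),('scene',[170,312.9],[-.08,.058,.05]),
('side',[304.4,318],[.252,.0395,0]),('side',[293.9,292.5],[.252,-.0395,0])]
for g in(.454,-.454):
    d=D+[('scene',[212.1,309.7],knob(g)),('side',[210.8,345.3],knob(g))]
    f=lambda p:np.concatenate([proj(I[c],d2w(p,P))-np.array(l) for c,l,P in d])
    best=min((least_squares(f,[.55,0,h],loss='soft_l1',f_scale=2) for h in np.arange(0,6.3,.7)),key=lambda r:r.cost)
    print(g,best.x,best.cost);print(np.round(f(best.x).reshape(-1,2),1).tolist())
    p=best.x
    for n,P in dict(le=[.252,.0395,0],re=[.252,-.0395,0],cap=[-.08,.058,.05],knob=knob(g),oknob=knob(-g),O=[0,0,0]).items(): print(n,d2w(p,P).round(4),proj(I['scene'],d2w(p,P)).round(0))
    s=cv2.imread('pics/scene0.png')
for c,(r0,r1,c0,c1) in dict(scene=(130,310,230,430),side=(160,320,260,440)).items():
    s=cv2.imread(f'pics/{c}0.png')[r0:r1,c0:c1];cv2.imwrite(f'pics/{c}0z.png',cv2.resize(s,None,fx=3.3,fy=3.3,interpolation=2))
E
python3 fit.py
```

```text
0.454 [ 0.57221005 -0.05781895  7.73646954] 17.470562144357643
[[2.7, 1.5], [1.3, 2.0], [-2.0, -1.9], [2.5, -0.9], [-1.3, 2.7], [-1.4, -1.2], [-0.8, -0.3]]
le [0.56   0.1754 0.0775] [267. 393.]
re [0.6384 0.1662 0.0775] [289. 376.]
cap [ 0.5084 -0.1034  0.2582] [168. 311.]
knob [ 0.6085 -0.0497  0.2369] [211. 308.]
oknob [ 0.5388 -0.0415  0.2369] [192. 326.]
O [ 0.5722 -0.0578  0.18  ] [211. 314.]
-0.454 [ 0.62571034 -0.05997678  1.6759726 ] 96.6496694704328
[[1.5, -2.5], [3.3, 4.0], [13.8, -21.0], [-0.6, 0.5], [0.0, 0.5], [-7.3, 2.3], [1.2, 5.9]]
le [0.5623 0.1648 0.0775] [266. 389.]
re [0.6408 0.1731 0.0775] [291. 378.]
cap [ 0.5736 -0.1185  0.2582] [184. 292.]
knob [ 0.5895 -0.0514  0.2369] [205. 312.]
oknob [ 0.6593 -0.044   0.2369] [227. 299.]
O [ 0.6257 -0.06    0.18  ] [226. 302.]
```

View pics/scene0z.png

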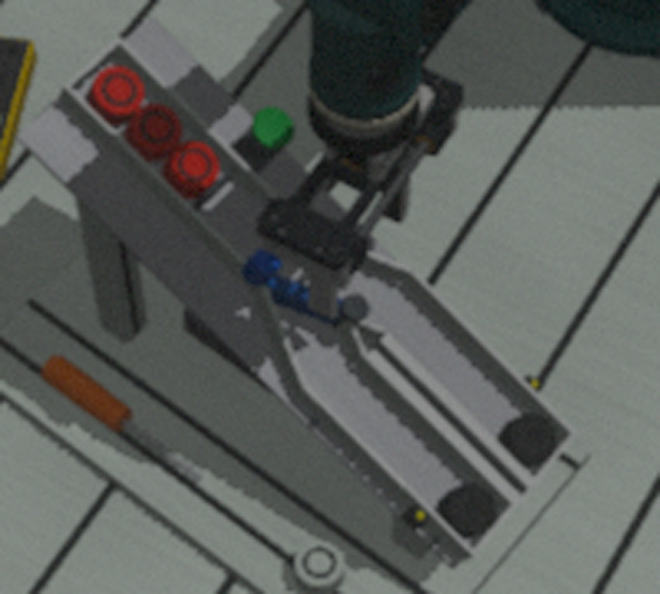

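View pics/side0z.png

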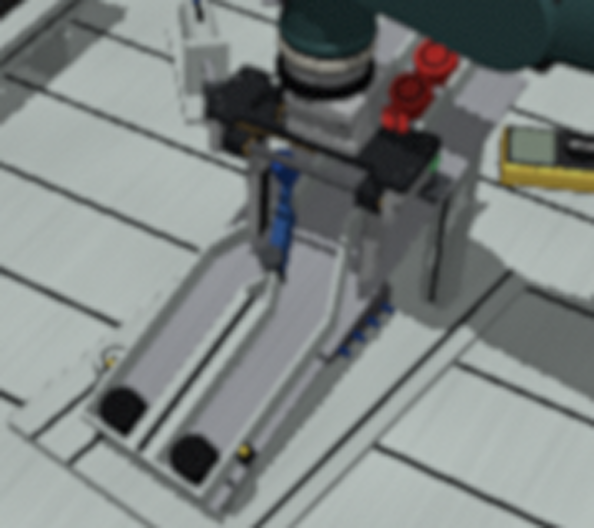

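Emit:
{"op": "step_arm", "data": {"hand": [0,0,0,0,0], "translation": [[0,0,-0.05],[0,0,-0.05],[0,0.05,0],[0,0.05,0],[0.05,0,0]], "twist": [0,0,0,0,0], "grip_force": 5}}

```text
time: 1.82
eef_pos: [0.6535, 0.0475, 0.3972]
tool_rot: [-0.002, 0.709, 0.705, -0.003]
contact_force: [0.5, 1.0, 0.0]
finger_gap: 0.0476
```

```bash
python3 - <<'E'
from plant import *
import cv2,numpy as np
o=get_obs();print(o['time'],o['eef_pos'],o['tool_rot'],o['finger_gap'],o['contact_force'])
print(camera_info('wrist'))
for c in ['scene','side','wrist']:
    im=capture(c);cv2.imwrite(f'pics/{c}1.png',im[:,:,::-1])
    for n in ['gate_knob','stop_cap','left_end','right_end','part1']:
        r=pinpoint(n,c);print(c,n,[(np.round(x['location'],1).tolist(),round(x['score'],2)) for x in r[:3]])
E
```

```text
1.825 [0.65351169 0.04753645 0.39715874] [-0.00201149  0.70916311  0.7050366  -0.00265214] 0.047627524671557245 [0.52230419 0.98628616 0.01289944]
{'fx': 371.64829954431775, 'fy': 371.64829954431775, 'cx': 319.42280934320485, 'cy': 242.13933545462794, 'eye': array([0.65477888, 0.11759632, 0.47960201]), 'rotation': array([ 0.12604018,  0.99201426, -0.00286105, -0.00366111])}
scene gate_knob []
scene stop_cap [([169.9, 315.3], 0.47)]
scene left_end [([266.7, 394.5], 0.56)]
scene right_end [([290.1, 375.2], 0.61), ([166.7, 228.2], 0.29)]
scene part1 [([161.3, 264.8], 0.67), ([168.4, 276.9], 0.66), ([260.1, 268.4], 0.6)]
side gate_knob [([210.4, 345.1], 0.53)]
side stop_cap [([208.5, 386.1], 0.46)]
side left_end [([307.1, 315.3], 0.89)]
side right_end []
side part1 [([203.8, 377.5], 0.65), ([192.7, 383.2], 0.58), ([179.9, 392.7], 0.47)]
wrist gate_knob [([101.9, 240.8], 0.19)]
wrist stop_cap [([425.4, 152.8], 0.77)]
wrist left_end [([100.5, 239.5], 0.91)]
wrist right_end [([108.8, 312.1], 0.96)]
wrist part1 []
```

View pics/wrist1.png

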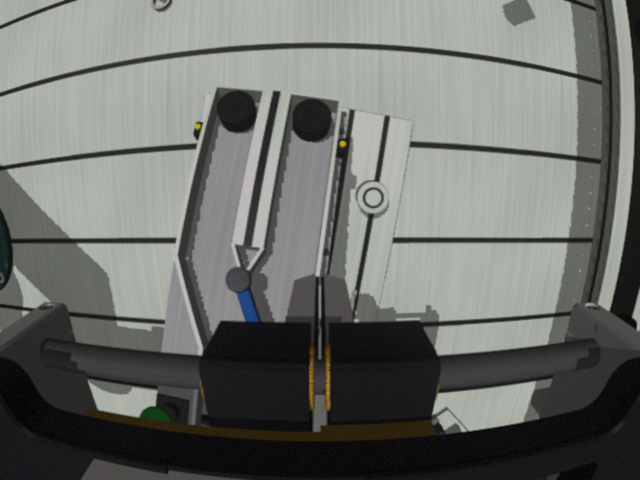

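View pics/scene1.png

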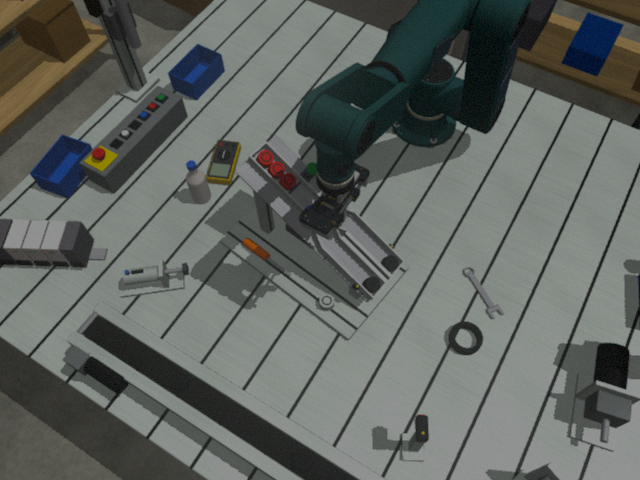

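View pics/side1.png

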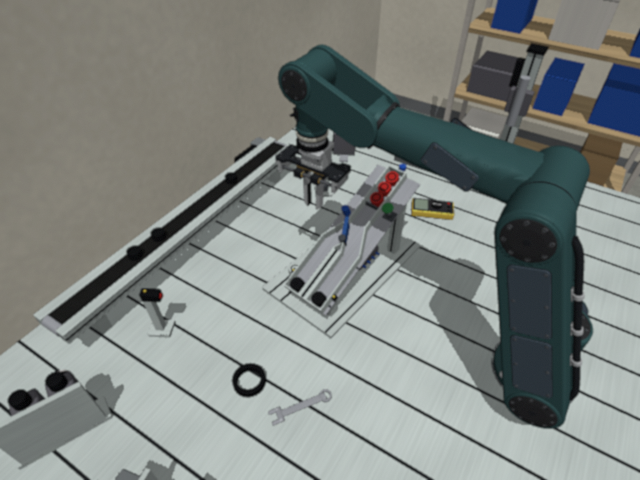

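```bash
cat >> h.py <<'E'
def projw(i,W):
    q=i['rotation'];c=R.from_quat([q[1],q[2],q[3],q[0]]).inv().apply(W-i['eye'])
    r=np.hypot(c[0],c[1]);t=np.arctan2(r,c[2])*i['fx']
    return np.array([i['cy']+t*c[1]/r,i['cx']+t*c[0]/r])
E
cat > fit2.py <<'E'
from h import *
from plant import camera_info
I={c:camera_info(c) for c in('scene','side','wrist')}
le=[.252,.0395,0];re=[.252,-.0395,0];cap=[-.08,.058,.05];k=knob(.454)
d=[('scene',[266,393],le),('scene',[289,374.5],re),('scene',[170,314],cap),('scene',[212.1,309.7],k),
('side',[306,316.5],le),('side',[293.9,292.5],re),('side',[210.6,345.2],k),('side',[208.5,386.1],cap),
('wrist',[425.4,152.8],cap),('wrist',[100.5,239.5],le),('wrist',[108.8,312.1],re)]
f=lambda p:np.concatenate([(projw if c=='wrist' else proj)(I[c],d2w(p,P))-np.array(l) for c,l,P in d])
b=least_squares(f,[.572,-.058,1.453],loss='soft_l1',f_scale=2);p=b.x
print(p,b.cost,np.round(f(p).reshape(-1,2),1).tolist())
for n,P in dict(cap=cap,knob=k,mid=knob(0),oknob=knob(-.454),piv=[.06,0,.045]).items(): print(n,d2w(p,P).round(4),projw(I['wrist'],d2w(p,P)).round(0))
np.save('p.npy',p)
E
python3 fit2.py
```

```text
[ 0.57027265 -0.05773868  1.43121417] 16.993990034287183 [[2.4, -0.3], [0.9, 0.3], [-2.5, -1.9], [-2.0, -1.1], [0.5, -0.4], [-2.1, 2.1], [-0.6, 0.5], [-1.9, 0.8], [-1.5, 0.7], [-0.3, 0.4], [-0.9, -1.0]]
cap [ 0.5055 -0.1019  0.2582] [424. 153.]
knob [ 0.6067 -0.0504  0.2369] [371. 265.]
mid [ 0.571  -0.0529  0.2402] [374. 221.]
oknob [ 0.5372 -0.0407  0.2369] [357. 182.]
piv [0.5804 0.0147 0.1967] [278. 236.]
```

Emit:
{"op": "step_arm", "data": {"hand": [0,0,0,0,0], "translation": [[-0.05,0.005,0],[-0.05,0.005,0],[0,0,-0.0],[0,0,0.03],[0,0,0]], "twist": [0,0,0,0,0]}}

```text
time: 3.35
eef_pos: [0.6594, -0.0491, 0.3696]
tool_rot: [-0.003, 0.707, 0.707, -0.002]
contact_force: [0.1, 0.6, 0.1]
finger_gap: 0.0001
```

```bash
python3 - <<'E'
from plant import *
import cv2,numpy as np
o=get_obs();print(o['time'],o['eef_pos'],o['tool_rot'],o['finger_gap'],o['contact_force'])
i=camera_info('wrist')
from h import *
p=np.load('p.npy')
im=capture('wrist')[:,:,::-1].copy()
for g in(.454,-.454): 
    a=projw(i,d2w(p,knob(g)));print(a);cv2.circle(im,(int(a[1]),int(a[0])),3,(0,255,255),1)
a=projw(i,d2w(p,[-.08,.058,.05]));print(a);cv2.circle(im,(int(a[1]),int(a[0])),3,(255,0,255),1)
cv2.imwrite('pics/wrist2.png',im)
for n in ['gate_knob','stop_cap']:
        r=pinpoint(n,'wrist');print(n,[(np.round(x['location'],1).tolist(),round(x['score'],2)) for x in r[:3]])
E
```

```text
3.35 [ 0.65942361 -0.04907875  0.36958696] [-0.00262361  0.70678954  0.70741721 -0.00159663] 0.00010144058737386488 [0.12557062 0.55550998 0.12740852]
[267.2377359  235.41438341]
[251.26610461 134.88516821]
[344.08219065  97.65362745]
gate_knob [([269.7, 238.3], 0.9)]
stop_cap [([344.8, 98.2], 0.75)]
```

View pics/wrist2.png

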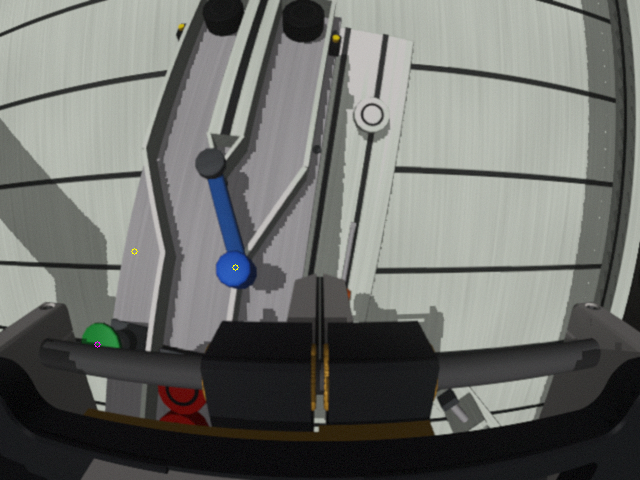

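Emit:
{"op": "step_arm", "data": {"hand": [0,0,0,0,0], "translation": [[0,0,0.02],[0,0,0.02],[0,-0.015,0],[0,-0.01,0],[0,-0.01,0]], "twist": [0,0,0,0,0]}}

```text
time: 4.12
eef_pos: [0.6249, -0.0498, 0.3345]
tool_rot: [0.001, 0.707, 0.707, 0.001]
contact_force: [0.6, 0.1, 0.3]
finger_gap: 0.0006
```

Emit:
{"op": "step_arm", "data": {"hand": [0,0,0,0], "translation": [[0,-0.01,0],[0,-0.01,0],[0,-0.01,0],[0,0,0]], "twist": [0,0,0,0]}}

```text
time: 4.62
eef_pos: [0.5944, -0.05, 0.333]
tool_rot: [0.0, 0.707, 0.707, 0.0]
contact_force: [0.9, -0.1, 0.7]
finger_gap: 0.0005
```

```bash
cat > look.py <<'E'
import sys
from plant import *
import cv2,numpy as np
from h import *
t=sys.argv[1]
o=get_obs();print(o['time'],o['eef_pos'],o['contact_force'])
p=np.load('p.npy')
for c in sys.argv[2:]:
    i=camera_info(c);im=capture(c)[:,:,::-1].copy()
    if c!='wrist':
        r0,r1,c0,c1=dict(scene=(130,310,230,430),side=(160,320,260,440))[c]
        im=cv2.resize(im[r0:r1,c0:c1],None,fx=3.3,fy=3.3,interpolation=2)
    cv2.imwrite(f'pics/{c}{t}.png',im)
    P=projw if c=='wrist' else proj
    print('exp +,-',P(i,d2w(p,knob(.454))).round(),P(i,d2w(p,knob(-.454))).round())
    for n in ['gate_knob','stop_cap']:
        r=pinpoint(n,c);print(c,n,[(np.round(x['location'],1).tolist(),round(x['score'],2)) for x in r[:3]])
E
python3 look.py 3 wrist
```

```text
4.625 [ 0.59436886 -0.04997688  0.33303489] [ 0.90862502 -0.10502142  0.71569642]
exp +,- [288. 343.] [269. 209.]
wrist gate_knob [([290.1, 250.3], 0.79)]
wrist stop_cap [([385.8, 160.0], 0.62)]
```

View pics/wrist3.png

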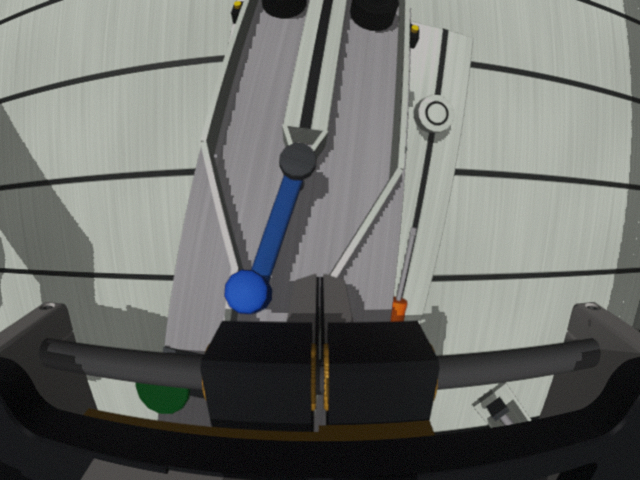

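Emit:
{"op": "step_arm", "data": {"hand": [0,0,0,0,0], "translation": [[0,0.01,-0.02],[0,0,-0.04],[0,-0.03,0],[-0.024,-0.035,0],[-0.024,-0.034,0]], "twist": [0,0,0,0,0]}}

```text
time: 5.4
eef_pos: [0.5054, -0.0984, 0.3926]
tool_rot: [0.0, 0.707, 0.707, -0.0]
contact_force: [-0.5, 0.4, -0.2]
finger_gap: 0.0007
```

Emit:
{"op": "step_arm", "data": {"hand": [0], "translation": [[0,0,0]], "twist": [0]}}

```text
time: 5.52
eef_pos: [0.5048, -0.0991, 0.3935]
tool_rot: [0.001, 0.708, 0.706, 0.0]
contact_force: [-0.5, 0.5, 0.0]
finger_gap: 0.0006
```

```bash
python3 look.py 4 wrist scene side
```

```text
5.525 [ 0.50480959 -0.09908352  0.39348046] [-0.53470515  0.54702762  0.01389403]
exp +,- [184. 468.] [167. 369.]
wrist gate_knob [([168.1, 370.6], 0.93)]
wrist stop_cap [([270.6, 320.3], 0.76)]
exp +,- [210. 309.] [192. 327.]
scene gate_knob [([192.7, 326.3], 0.84)]
scene stop_cap [([167.3, 313.1], 0.75)]
exp +,- [210. 346.] [221. 366.]
side gate_knob [([222.3, 368.3], 0.78), ([294.1, 293.1], 0.64)]
side stop_cap [([210.8, 385.7], 0.7)]
```

View pics/wrist4.png

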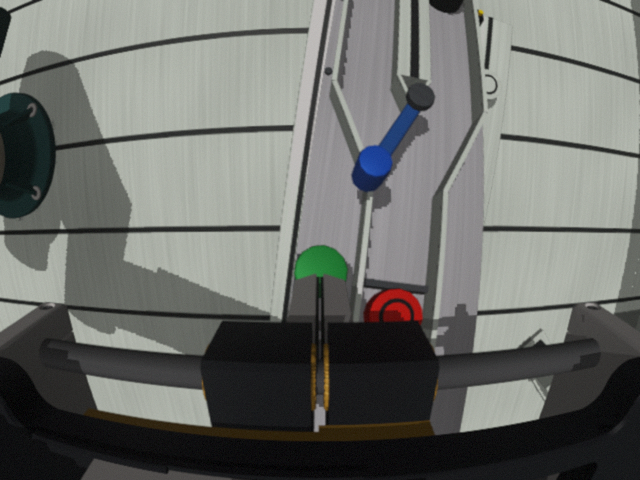

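View pics/scene4.png

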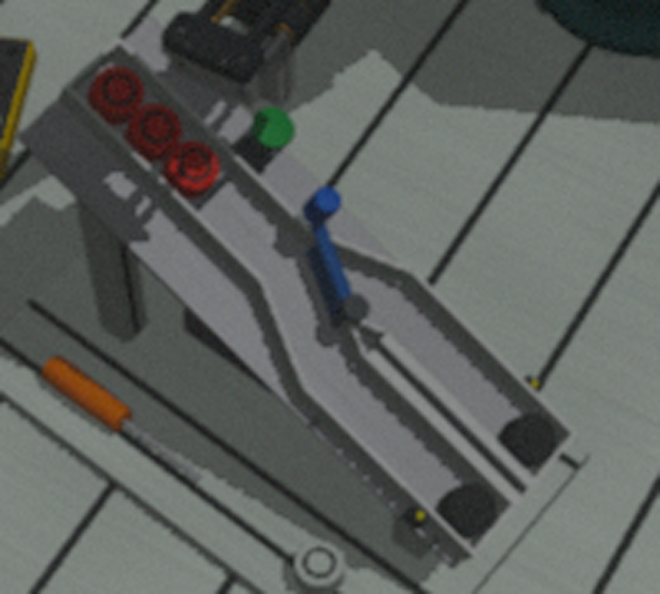

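View pics/side4.png

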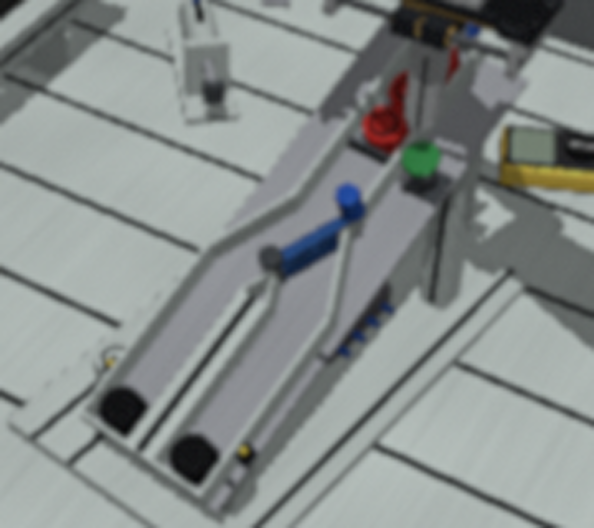

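Emit:
{"op": "step_arm", "data": {"hand": [0,0,0,0], "translation": [[0.001,0,0.015],[0.001,0,0.015],[0,0,0.003],[0,0,0]], "twist": [0,0,0,0]}}

```text
time: 6.48
eef_pos: [0.5058, -0.096, 0.3591]
tool_rot: [-0.0, 0.707, 0.707, -0.0]
contact_force: [-0.1, -0.1, -0.5]
finger_gap: 0.0001
```

```bash
python3 look.py 5 wrist side; python3 - <<'E'
from plant import *
from h import *
p=np.load('p.npy');print(projw(camera_info('wrist'),d2w(p,[-.08,.058,.05])))
E
```

```text
6.475 [ 0.50582996 -0.09595922  0.35905243] [-0.06714521 -0.08354316 -0.50744874]
exp +,- [196. 489.] [176. 376.]
wrist gate_knob [([179.1, 377.5], 0.57)]
wrist stop_cap []
exp +,- [210. 346.] [221. 366.]
side gate_knob [([220.7, 365.6], 0.71)]
side stop_cap [([206.8, 384.1], 0.49), ([191.7, 386.3], 0.26)]
[293.36002635 317.5834408 ]
```

View pics/side5.png

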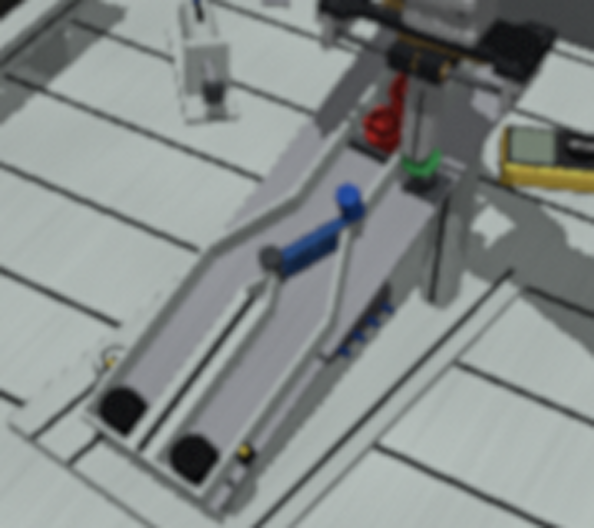

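View pics/wrist5.png

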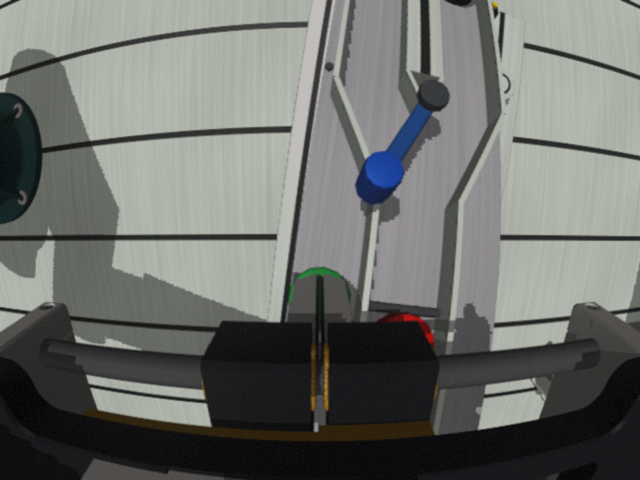

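Emit:
{"op": "step_arm", "data": {"hand": [0,0,0], "translation": [[-0.001,0,0.003],[-0.001,0,0.003],[0,0,0]], "twist": [0,0,0]}}

```text
time: 7.15
eef_pos: [0.506, -0.0982, 0.354]
tool_rot: [0.0, 0.707, 0.707, 0.0]
contact_force: [-1.0, -0.0, 2.5]
finger_gap: 0.0006
```

Emit:
{"op": "step_arm", "data": {"hand": [0,0,0], "translation": [[-0.001,0,0.003],[-0.001,0,0.002],[0,0,0]], "twist": [0,0,0]}}

```text
time: 7.52
eef_pos: [0.5059, -0.1003, 0.3487]
tool_rot: [0.0, 0.707, 0.707, -0.0]
contact_force: [-2.2, -1.4, 4.3]
finger_gap: 0.0005
```

Emit:
{"op": "step_arm", "data": {"hand": [0,0], "translation": [[-0.002,0,0.003],[-0.001,0,0.002]], "twist": [0,0]}}

```text
time: 7.78
eef_pos: [0.5058, -0.1029, 0.3434]
tool_rot: [-0.0, 0.707, 0.707, -0.0]
contact_force: [-2.6, 1.0, 3.8]
finger_gap: 0.0004
```

Emit:
{"op": "step_arm", "data": {"hand": [0], "translation": [[0,0,0.001]], "twist": [0]}}

```text
time: 7.9
eef_pos: [0.5058, -0.1031, 0.3425]
tool_rot: [-0.0, 0.707, 0.707, -0.0]
contact_force: [-2.8, -0.3, 4.3]
finger_gap: 0.0005
```

```bash
python3 look.py 6 side scene
```

```text
7.9 [ 0.50577781 -0.10309919  0.34252543] [-2.82132211 -0.31058025  4.28318481]
exp +,- [210. 346.] [221. 366.]
side gate_knob [([219.0, 366.3], 0.7)]
side stop_cap [([292.4, 294.2], 0.72), ([212.8, 387.9], 0.62)]
exp +,- [210. 309.] [192. 327.]
scene gate_knob [([195.0, 327.5], 0.7)]
scene stop_cap [([171.0, 311.0], 0.61)]
```

View pics/side6.png

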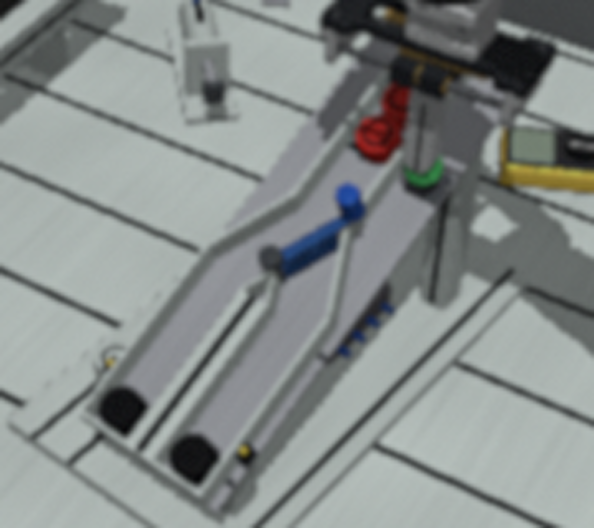

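View pics/scene6.png

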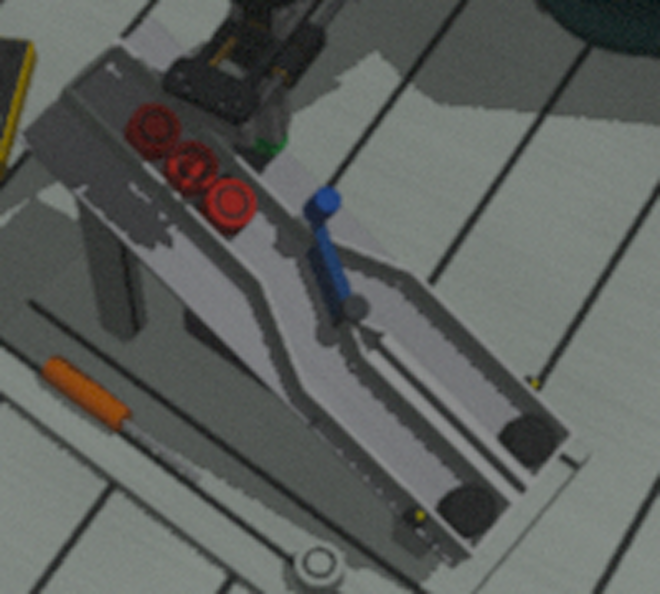

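Emit:
{"op": "step_arm", "data": {"hand": [0,0,0,0,0], "translation": [[0,0,0.0005],[0,0,0],[0,0,0],[0,0,0],[0,0,0]], "twist": [0,0,0,0,0]}}

```text
time: 8.82
eef_pos: [0.506, -0.103, 0.3422]
tool_rot: [0.0, 0.707, 0.707, -0.0]
contact_force: [-3.5, -1.3, 5.0]
finger_gap: 0.0
```

Emit:
{"op": "step_arm", "data": {"hand": [0,0,0,0,0], "translation": [[0,0,0],[0,0,0],[0,0,0],[0,0,0],[0,0,0]], "twist": [0,0,0,0,0]}}

```text
time: 9.45
eef_pos: [0.506, -0.103, 0.3422]
tool_rot: [0.0, 0.707, 0.707, 0.0]
contact_force: [-3.1, -0.3, 4.2]
finger_gap: 0.0006
```

```bash
python3 look.py 7 scene side
```

```text
9.45 [ 0.50600466 -0.10301609  0.34222425] [-3.1207839  -0.30194975  4.15982757]
exp +,- [210. 309.] [192. 327.]
scene gate_knob [([192.0, 328.2], 0.84), ([262.0, 346.3], 0.65)]
scene stop_cap [([169.7, 312.8], 0.36)]
exp +,- [210. 346.] [221. 366.]
side gate_knob [([220.1, 365.2], 0.71)]
side stop_cap [([212.6, 387.3], 0.51)]
```

View pics/scene7.png

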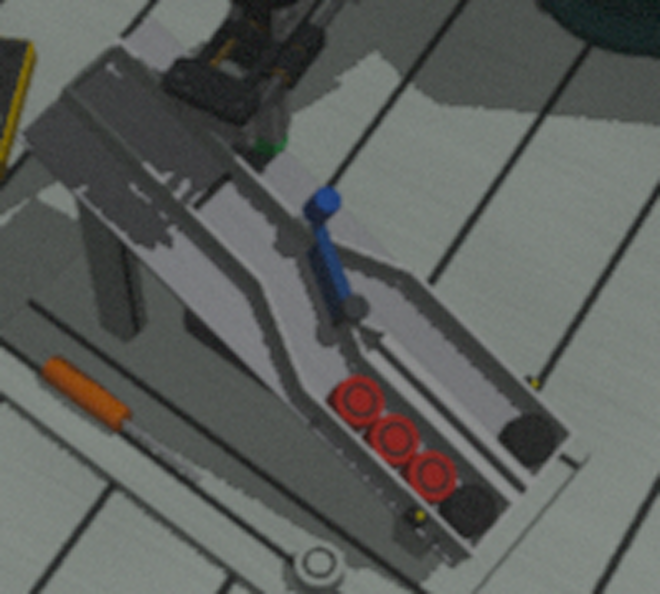

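View pics/side7.png

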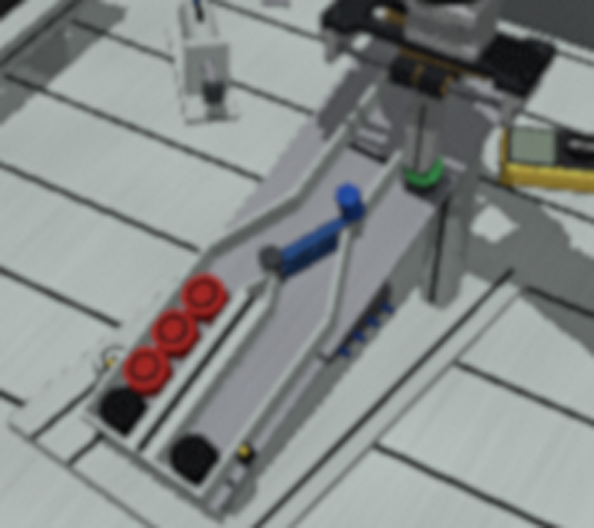

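Emit:
{"op": "step_arm", "data": {"hand": [0,0,0,0,0], "translation": [[0.002,0,-0.006],[0.003,0,-0.008],[0.003,0,-0.01],[0,0,-0.04],[0,0,-0.04]], "twist": [0,0,0,0,0]}}

```text
time: 10.38
eef_pos: [0.5061, -0.0947, 0.4466]
tool_rot: [-0.001, 0.707, 0.707, -0.0]
contact_force: [0.5, 0.2, -0.1]
finger_gap: 0.0004
```

Emit:
{"op": "step_arm", "data": {"hand": [0,0,0,0], "translation": [[0,-0.02,0],[0,0,0],[0,0,0],[0,0,0]], "twist": [0,0,0,0]}}

```text
time: 10.88
eef_pos: [0.4864, -0.095, 0.4451]
tool_rot: [-0.001, 0.707, 0.707, -0.0]
contact_force: [0.1, 0.3, 0.4]
finger_gap: 0.0003
```

```bash
python3 look.py 8 scene side; python3 - <<'E'
from plant import *
from h import *
p=np.load('p.npy');print([proj(camera_info(c),d2w(p,[-.08,.058,.05])).round(1) for c in('scene','side')])
for c in('scene','side'):
  i=camera_info(c)
  for r in pinpoint('part1',c):
    if r['score']<.4: continue
    f=lambda v:proj(i,d2w(p,[v[0],v[1],0]))-r['location']
    print(c,r['score'],least_squares(f,[.1,0]).x.round(4))
E
```

```text
10.875 [ 0.48642661 -0.09497832  0.445098  ] [0.13719388 0.2628774  0.4448436 ]
exp +,- [210. 309.] [192. 327.]
scene gate_knob []
scene stop_cap [([172.5, 314.8], 0.46), ([293.5, 479.4], 0.22)]
exp +,- [210. 346.] [221. 366.]
side gate_knob []
side stop_cap [([207.5, 385.1], 0.62)]
[array([167.5, 312.1]), array([206.6, 386.9])]
scene 0.57 [ 0.1489 -0.0316]
scene 0.55 [ 0.1932 -0.0446]
scene 0.47 [ 0.1161 -0.0434]
side 0.62 [ 0.1577 -0.0474]
side 0.6 [ 0.1976 -0.045 ]
side 0.57 [ 0.1162 -0.0338]
```

View pics/scene8.png

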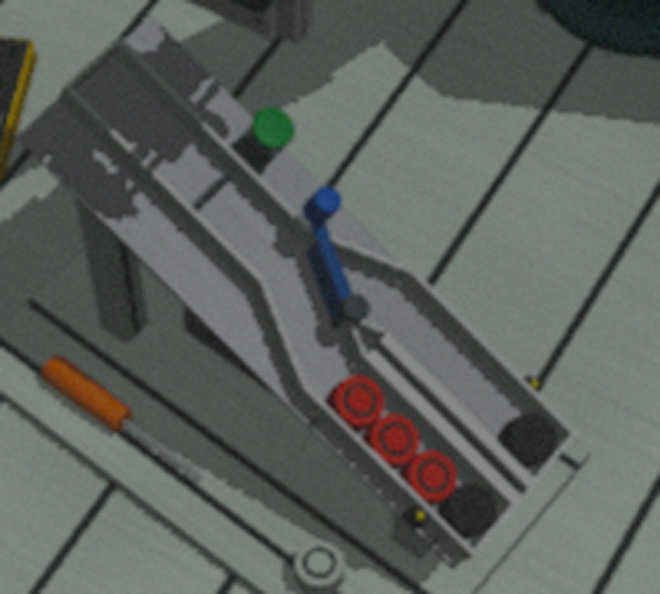

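View pics/side8.png

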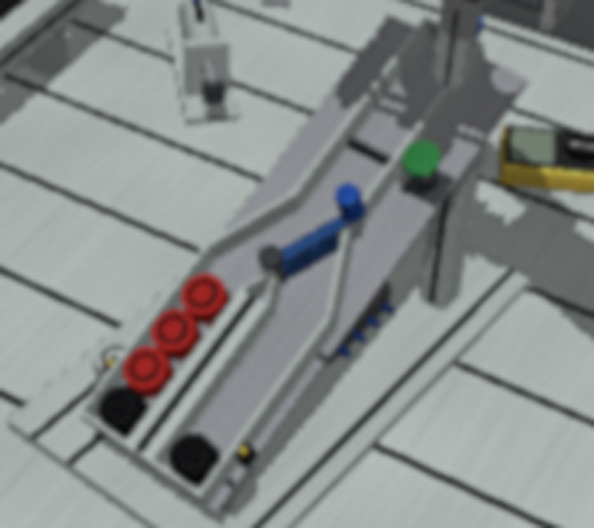

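The final pictures show everything in its end state, and the arm is well clear of the slide.

```bash
python3 -c "
from plant import *
print(close_job())"
```

```text
the job is handed in; nothing more can be done
None
```

The job is done and handed in at about 11 s on the robot's clock, well under the 43 s limit; no verdict was reported.

**What I did:**
- **Gate:** I pushed the blue knob from right to left with the shut fingertips. The gate fell over its pivot and now rests on the left, so the right chute is open.
- **Stop:** I pressed the green cap down along the slide's normal with about 4–5 N upward on the tool. I held it for about 1.5 s after the red parts started moving, until the pictures showed all three in the right chute. Then I let the stop spring back up.

**Last checks, from the scene and side cameras:**
- **Red parts:** they lie in the right chute at about x 116, 150–158 and 193–198 mm, y −32 to −47 mm in the slide's frame. They looked the same in the pictures before and after I released the stop.
- **Black parts:** each is still in its own chute.
- **Stop:** the cap is back up, within about 5 pixels of its expected raised position.
- **Robot:** it stands clear, with tool forces at noise level (under 0.5 N).

**Checks that failed or disagreed:**
- The network missed the knob in the last two pictures. Both still show it on the left, and earlier detections matched the expected rest position to within about 3 pixels.
- While pressing, there was also a sideways force on the tool of about 3 N, well under the 40 N limit.

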